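# Put the inking things back in their trays

## Task

Sort the four things lying nearest the robot into their own trays: the red ink tube flat in the red tray, the green ink tube flat in the green tray, the beech wedge flat in the small wooden tray and the black eyepiece upright in the round white dish. Each must rest on the floor of its tray, lying lengthwise in it; set things down rather than drop them, and leave the brass weight and the open can where they stand.

Things in the scene. Friction and masses are not known exactly. Their poses are not given: they have to be found in the camera images.
- red_tube: red (pinkish) metal ink tube, black cap, lying flat. 137 mm long (y, cap at -y), tapering from round, 29 mm across, at the cap to a flat end 44 mm wide (x), 4 mm thick, at +y; 0.11 kg. Origin at mid-length on its underside, z up. Grasp across the width 20 mm from the middle towards the cap (centre of mass; 33 mm wide, 24 mm high there), tips about 8 mm above its underside
- green_tube: green metal ink tube with a black cap, lying flat; same shape, size, mass, axes and grasp as the red one. (Look-alike red and green tubes at the far right, beside the punch, are fixed clutter)
- wedge: plain beech wedge lying flat, 24 mm wide (x), 75 mm long (y), 18 mm high at the thick end (at its +y end, thinning evenly to 4.5 mm at its -y end; best grasped about 12 mm from the middle towards the thick end), 0.05 kg. Origin at the centre of its underside, z up. Grasp across its width
- eyepiece: black magnifying eyepiece (loupe), an upright cylinder 42 mm across and 40 mm high, slightly waisted. Origin at the centre of its underside, z up
- red_tray: red painted tray, fixed to the table, home of the red tube. Inside 66 mm (x) by 160 mm (y, the long axis); floor 3 mm thick, walls 3 mm thick, their tops 10 mm above the table; a small tab at each end (overall 72 x 180 mm). Origin at the centre of its underside, on the table
- green_tray: green painted tray, fixed to the table, home of the green tube; same shape, size and axes as the red tray
- wedge_tray: small light wooden tray, fixed to the table, home of the wedge. Inside 46 mm (x) by 99 mm (y, the long axis); floor 3 mm thick, walls 3 mm thick, their tops 8 mm above the table; overall 52 x 119 mm with its end tabs. Origin at the centre of its underside
- loupe_dish: round white dish, fixed to the table, home of the black eyepiece. Outside 74 mm across, inside 66 mm; floor 3 mm thick, rim 10 mm above the table. Origin at the centre of its underside
- weight: bystander: round pale brass weight with a knob on top, 47 mm across, 61 mm high, loose; origin at the centre of its underside. Leave it alone
- open_can: bystander: empty grey open can, 97 mm across, 88 mm high, loose; origin at the centre of its underside. Leave it alone
There are look-alikes about, which are no part of the job. Several things have the shape of the eyepiece; the one meant has the colours described above.

How it is judged:
By the outcome, as a careful person would: the job done as asked, in the order asked, and still so for the second after the job is handed in, with the robot touching nothing.
It also fails if it takes over 112 s, if anything falls off the work surface, if the arm or the gripper's body presses on something with over 40 N, if the wrist force passes 120 N, or if a joint passes its speed limit or range.

## Robot

A 6-joint arm with a two-finger parallel gripper is mounted at the origin on a cart in front of the work surface, level with it; the furniture and walls round the work are solid. World frame = base frame: x ahead of the robot, y to its left, z up, the work surface at z = 0. Lengths are in m, angles in degrees, forces in N, time in s.
With the tool pointing down it reaches from about 0.35 to 0.875 m from the base axis. Payload 4.2 kg.
Tool frame: the origin (TCP) lies midway between the tips of the shut fingers; the grasp point (between the pads) lies 19 mm behind it (r.pinch_z is the distance from the TCP to the grasp point, in m); z points along the fingers, y is the line along which they close (so a half turn about z gives the same grasp; the last joint's range is limited). The gripper opens to 87 mm and grips with 3 to 60 N. Pads are 19 mm wide; open, the fingers measure 117 mm over their backs; the gripper's body (75 mm by 190 mm) begins 51 mm behind the grasp point.
Start: joints at [14.817, 22.042, 0.453, 0, -68.411, -14.817], TCP at [0.625, 0, 0.223] pointing down, gripper open.
Joint ranges: [-179.83, 179.83], [-69.29, 118.12], [-61.27, 80.66], [-181.25, 117.63], [-171.15, -9.14], [-177.46, 177.46]. Speed limits (degrees/s): [159.86, 159.86, 180, 180, 180, 180].

## Interface

Orientations are given as a 3x3 rotation matrix whose columns are the frame's x, y, z axes.
In Python, from station import r, imaging, models gives the robot as it stands. The module is installed in compiled form; this text tells all that it offers.
- The arm moves only by the tool apply_moves, never from a script. Its argument "moves" is a list of rows, each a list of 2 entries, a list of its own where there are three numbers: the shift along the tool's x, y, z in m, then the turn about the tool's z in degrees. A call has 1 to 5 rows; each row shifts and turns the commanded pose from where the row before left it, along the tool's axes as they then stand; what a row does not reach is not made up. A row lasts 1/12 s, in which the tool goes at most 41.7 mm and 7.16 degrees, less where a joint would pass 70% of its speed; a pose out of reach is approached as far as the arm can. A call is refused whole if a number of a shift passes 0.0417 or a number of a turn 7.16, either way. A call with a gripper value outside its range is refused whole. "hand" is the finger opening in m, from 0 to 0.087, set as the call begins (left out, the last holds). The fingers move at their own pace and stop on an object; the grip force is fixed at half the most. Time passes only in rows, so rows that do not move let the fingers close. It gives the time, the measured TCP pose, the force, the opening and the grip force at its end, in the units of the state.
- r.sense(): the state, without advancing time (a new reading comes with each control period).
- imaging.capture(name): name is "scene" or "side" or "wrist"; returns a dict with "frame" (400x640x3 uint8, blue, green, red), "intrinsics" (3x3 intrinsics, pixels), "dist" ([k1, k2, p1, p2, k3] as OpenCV has them; the pictures are not rectified), "eye" and "orientation" of the camera in the world. Camera axes: x right, y down, z forward; pixel columns grow to the right and rows downward; lengths in m; the calibration is good to about 2 mm. A picture is of the moment at which its call begins. There is no depth.
- r.finish_job(): hands the job in; it is judged then, once.
Trained networks look in a picture, given as the dict that the camera call returned (one of the last four; its "shot" number tells which), for a name from the list of things; names that differ only in an ending like _2 or _b are one class to them, and where a whole thing is asked for, a point or a joint stands for the part that bears it (a point fixed in the world has none). Each returns a list of dicts, best first, with "confidence" (0 to 1); they miss things now and then, are a little off and sometimes report something else, mostly with a low value. They report only what shows in the picture. A call takes as long as a camera call. They do not tell look-alikes from the thing itself.
- models.cut_out(picture, target): "region" (400x640 bool, what is visible of it) and "extent" ([left, top, width, height] as shares, 0 to 1, of the picture: columns of its width, rows of its height, round what is visible of it).
- models.place_of(picture, target): "at" ([column, row] as shares, 0 to 1, of the picture: columns of its width, rows of its height: a listed point, or the origin of a listed thing).
The state is a dict: "time_s": time; "joints": joint angles; "joint_velocities": joint speeds; "effort": joint torques, N m; "tcp_pos": TCP position; "ee_rot": TCP orientation; "wrist_force": force on the tool from outside, world axes, zero at the start; "moment": the same for the moment, N m; "gripper_width": opening from 0.0 (shut) to 1.0 (fully open); "gripper_force": force on a finger pad.
Only numpy, scipy, OpenCV 4.12 (cv2) and the standard library are available. Lean on these libraries where they do the work, as an engineer would, in place of code of your own. Each camera call takes 0.05 s, during which the arm holds its last target. There are 200 camera calls.

## Working session

There is one attempt and no reset: what is moved stays moved. The work goes in short steps, Python scripts to look and compute and a tool call to move; the robot and the scene stay as the last step left them, time stands still between calls to the robot, and variables do not carry over. Pictures are saved under pics/ and viewed, at most 14 in all, crops included, and the job is handed in when it is done.

Besides the shell and the picture viewer there is one more tool, called after "Emit:" as a command line: name --argument value ..., lists and objects as JSON in quotes. apply_moves: Moves the arm, as the interface text tells. Its arguments: {"type":"object","properties":{"moves":{"type":"array"},"hand":{"type":"number"}},"required":["moves"]}

```bash
mkdir -p pics; cat > h.py <<'E'
import numpy as np, cv2
from station import r, imaging, models
def ray(c,px):
    p=cv2.undistortPoints(np.array([[px]],float),np.array(c["intrinsics"],float),np.array(c["dist"],float))[0,0]
    return np.array(c["orientation"])@np.array([p[0],p[1],1.0])
def onz(c,px,z):
    d=ray(c,px);e=np.array(c["eye"]);return e+d*(z-e[2])/d[2]
def proj(c,P):
    R=np.array(c["orientation"]);t=-R.T@np.array(c["eye"])
    return cv2.projectPoints(np.array(P,float).reshape(-1,3),cv2.Rodrigues(R.T)[0],t,np.array(c["intrinsics"],float),np.array(c["dist"],float))[0][:,0]
E
python3 - <<'E'
from h import *
s=r.sense();print({k:np.round(v,3).tolist() for k,v in s.items()})
for n in["scene","side","wrist"]:
    c=imaging.capture(n);cv2.imwrite(f"pics/{n}0.png",c["frame"]);print(n,np.round(c["eye"],3),np.round(c["orientation"],2).tolist())
    if n!="side":
      for t in["red_tube","green_tube","wedge","eyepiece","red_tray","green_tray","wedge_tray","loupe_dish","weight","open_can"]:
        for o in models.place_of(c,t)[:3]:
            px=np.array(o["at"])*[640,400];print(t,round(o["confidence"],2),px.round(),onz(c,px,0)[:2].round(3))
E
```

```text
{'time_s': 0.0, 'joints': [14.817, 22.091, 0.379, -0.029, -68.412, -14.815], 'joint_velocities': [-0.002, 0.036, 0.002, 0.04, -0.055, -0.045], 'effort': [0.001, -39.066, 18.74, 4.22, 0.011, -0.0], 'tcp_pos': [0.624, 0.0, 0.221], 'ee_rot': [[-0.0, -1.0, -0.002], [-1.0, 0.0, -0.0], [0.0, 0.002, -1.0]], 'wrist_force': [-0.097, -0.06, 0.919], 'moment': [-0.01, 0.042, -0.01], 'gripper_force': 0.0, 'gripper_width': 1.003}
scene [-0.235 -0.651  0.984] [[0.73, -0.44, 0.52], [-0.69, -0.49, 0.53], [0.02, -0.75, -0.66]]
red_tube 0.54 [312. 217.] [0.478 0.085]
green_tube 0.73 [342. 250.] [ 0.447 -0.08 ]
wedge 0.62 [385. 291.] [ 0.426 -0.265]
eyepiece 0.74 [262. 195.] [0.426 0.283]
eyepiece 0.59 [242. 192.] [0.386 0.34 ]
eyepiece 0.53 [313. 216.] [0.484 0.089]
red_tray 0.91 [307. 167.] [0.647 0.292]
green_tray 0.81 [364. 205.] [0.649 0.013]
wedge_tray 0.66 [331. 187.] [0.631 0.153]
loupe_dish 0.79 [400. 231.] [ 0.641 -0.148]
loupe_dish 0.26 [364. 208.] [0.638 0.002]
weight 0.87 [427. 269.] [ 0.576 -0.298]
weight 0.34 [384. 290.] [ 0.428 -0.262]
open_can 0.75 [258. 153.] [0.568 0.488]
side [-0.225  1.189  0.575] [[-0.82, -0.22, 0.52], [-0.57, 0.3, -0.77], [0.01, -0.93, -0.37]]
wrist [ 0.626 -0.066  0.385] [[-1.0, -0.0, -0.0], [-0.0, 0.97, 0.24], [0.0, 0.24, -0.97]]
red_tube 0.9 [461. 235.] [0.466 0.077]
green_tube 0.98 [502.  88.] [ 0.439 -0.085]
green_tray 0.71 [303. 170.] [0.646 0.002]
wedge_tray 0.95 [307. 290.] [0.644 0.148]
loupe_dish 0.61 [305.  33.] [ 0.643 -0.138]
weight 0.31 [503.  88.] [ 0.438 -0.085]
```

View pics/scene0.png

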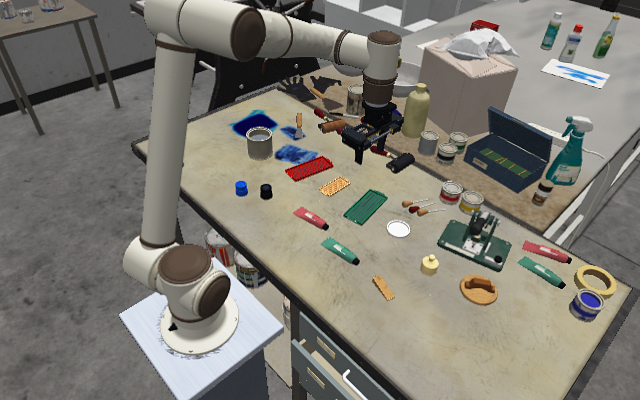

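View pics/wrist0.png

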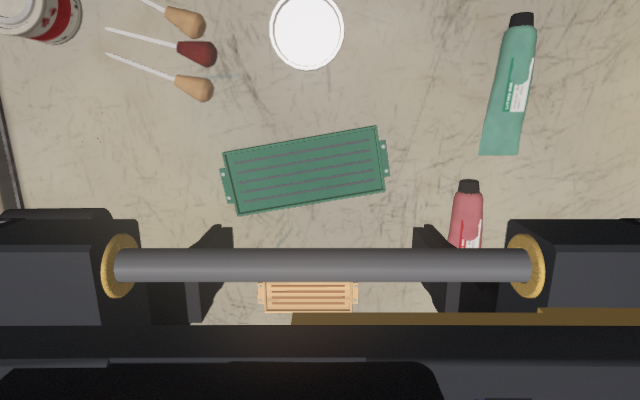

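The scene view shows the red tube at (311,218), the green tube at (340,250), the wedge at (383,287), and trays at (309,168), (335,186) and (366,206). The dish is at (398,229). There are two loupes: blue at (241,188) and black at (266,191). The wrist view shows the green tray at (303,170) and the green tube at (508,85) with its cap up, towards -y. Next I move left to look at the rest.

Emit:
apply_moves --moves '[[[-0.037,0.012,-0.01],0],[[-0.037,0.012,-0.01],0],[[-0.037,0.012,-0.01],0],[[-0.037,0.012,-0.01],0],[[-0.037,0.012,-0.01],0]]'

```text
time_s: 1.57
tcp_pos: [0.5642, 0.1865, 0.2732]
ee_rot: [[-0.0, -1.0, 0.0], [-1.0, 0.0, 0.0], [-0.0, -0.0, -1.0]]
wrist_force: [0.5, 0.3, 0.7]
gripper_width: 0.997
gripper_force: 0.0
```

Emit:
apply_moves --moves '[[[-0.037,0.012,-0.01],0],[[-0.037,0.012,-0.01],0],[[-0.037,0.012,-0.01],0],[[-0.037,0.012,-0.01],0],[[0,0,0],0]]'

```text
time_s: 1.98
tcp_pos: [0.5158, 0.3391, 0.3143]
ee_rot: [[0.006, -1.0, 0.003], [-1.0, -0.006, 0.004], [-0.004, -0.003, -1.0]]
wrist_force: [0.3, -0.4, -0.1]
gripper_width: 1.003
gripper_force: 0.0
```

```bash
cat >> h.py <<'E'
H={"red_tube":.012,"green_tube":.012,"wedge":.01,"eyepiece":.04,"red_tray":.01,"green_tray":.01,"wedge_tray":.008,"loupe_dish":.01,"weight":.0,"open_can":0}
def look(c,names):
    for t in names:
        for o in models.cut_out(c,t)[:2]:
            m=o["region"].astype(np.uint8)
            cs=cv2.findContours(m,cv2.RETR_EXTERNAL,cv2.CHAIN_APPROX_NONE)[0]
            k=max(cs,key=cv2.contourArea)[:,0].astype(float)
            W=np.array([onz(c,p,H[t])[:2] for p in k]).astype(np.float32)
            (cx,cy),(w,h),a=cv2.minAreaRect(W*1000)
            if w>h: a+=90
            print(t,"conf %.2f px %s ctr (%.1f %.1f) size %.0f x %.0f long-axis dir %.1f deg"%(o["confidence"],k.mean(0).round(),cx,cy,min(w,h),max(w,h),(a+90)%180), "edge" if k.min()<2 or k[:,0].max()>637 else "")
        for o in models.place_of(c,t)[:2]:
            px=np.array(o["at"])*[640,400];print("    place %.2f"%o["confidence"],px.round(),(onz(c,px,0)[:2]*1000).round(1))
E
python3 - <<'E'
from h import *
s=r.sense();print(s["time_s"],s["tcp_pos"])
c=imaging.capture("wrist");cv2.imwrite("pics/w1.png",c["frame"])
look(c,["red_tube","red_tray","wedge_tray","eyepiece","green_tray"])
E
```

```text
1.9833 [0.51577543 0.33909506 0.31430375]
red_tray conf 0.72 px [222. 112.] ctr (645.3 282.9) size 73 x 181 long-axis dir 170.0 deg 
    place 0.55 [223. 110.] [648.2 279. ]
    place 0.29 [281. 259.] [577.1 489.9]
wedge_tray conf 0.82 px [219.   9.] ctr (642.9 162.8) size 22 x 119 long-axis dir 0.5 deg edge
eyepiece conf 0.82 px [389. 104.] ctr (437.8 270.2) size 38 x 44 long-axis dir 0.4 deg 
    place 0.97 [386. 102.] [434.9 268.4]
    place 0.90 [422. 157.] [383.6 339.7]
```

View pics/w1.png

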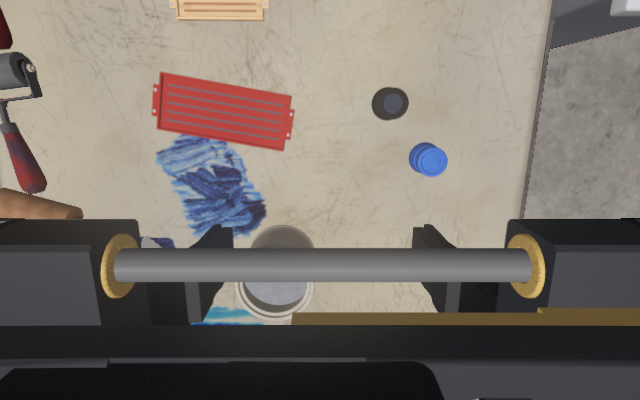

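The red tray is at (645,283) mm and measures 73x181, which matches. The black eyepiece is at pixel (389,104), world (435,269); the blue look-alike at (428,160) is not the one. Next I view the tubes and the other trays.

Emit:
apply_moves --moves '[[[0.035,0,0],0],[[0.035,0,0],0],[[0.035,0,0],0],[[0.035,0,0],0],[[0.035,0,0],0]]'

```text
time_s: 2.95
tcp_pos: [0.5167, 0.1562, 0.3127]
ee_rot: [[0.0, -1.0, 0.0], [-1.0, -0.0, 0.0], [-0.0, -0.0, -1.0]]
wrist_force: [0.4, -1.3, -0.5]
gripper_width: 1.001
gripper_force: 0.0
```

Emit:
apply_moves --moves '[[[0,0,0],0],[[0,0,0],0]]'

```text
time_s: 3.12
tcp_pos: [0.517, 0.1561, 0.3132]
ee_rot: [[-0.003, -1.0, 0.001], [-1.0, 0.003, 0.001], [-0.001, -0.001, -1.0]]
wrist_force: [-0.2, -0.3, -0.8]
gripper_width: 1.0
gripper_force: 0.0
```

```bash
python3 - <<'E'
from h import *
s=r.sense();print(s["time_s"],s["tcp_pos"])
c=imaging.capture("wrist");cv2.imwrite("pics/w2.png",c["frame"])
look(c,["red_tube","wedge_tray","green_tray","green_tube"])
E
```

```text
3.1167 [0.51703471 0.15611933 0.3131546 ]
red_tube conf 0.68 px [363.  97.] ctr (467.4 76.5) size 42 x 138 long-axis dir 92.1 deg 
    place 0.40 [380. 236.] [437.  268.8]
wedge_tray conf 0.69 px [229. 151.] ctr (642.3 146.4) size 51 x 118 long-axis dir 179.9 deg 
    place 0.74 [228. 151.] [645.1 148.2]
green_tray conf 0.57 px [217.  33.] ctr (644.9 3.4) size 76 x 181 long-axis dir 9.9 deg edge
    place 0.62 [217.  30.] [647.3  -1.3]
green_tube conf 0.63 px [388.   8.] ctr (438.7 -22.3) size 18 x 42 long-axis dir 179.7 deg edge
```

Emit:
apply_moves --moves '[[[0.04,0,0],0],[[0.04,0,0],0],[[0.04,0,0],0],[[0.04,0,0],0],[[0.04,0,0],0]]'

```text
time_s: 3.98
tcp_pos: [0.5168, -0.0432, 0.3127]
ee_rot: [[0.001, -1.0, 0.0], [-1.0, -0.001, 0.0], [-0.0, -0.0, -1.0]]
wrist_force: [0.5, -0.2, 0.0]
gripper_width: 1.0
gripper_force: 0.0
```

Emit:
apply_moves --moves '[[[0,0,0],0],[[0,0,0],0]]'

```text
time_s: 4.15
tcp_pos: [0.5169, -0.0436, 0.3125]
ee_rot: [[-0.003, -1.0, -0.0], [-1.0, 0.003, -0.0], [0.0, 0.0, -1.0]]
wrist_force: [0.1, 0.3, 0.1]
gripper_width: 1.0
gripper_force: 0.0
```

```bash
python3 - <<'E'
from h import *
s=r.sense();print(s["time_s"],s["tcp_pos"])
c=imaging.capture("wrist");cv2.imwrite("pics/w3.png",c["frame"])
look(c,["wedge","loupe_dish","green_tray","green_tube","weight"])
E
python3 -c "
import cv2
a=cv2.imread('pics/w2.png')[:260];b=cv2.imread('pics/w3.png')[:260]
cv2.imwrite('pics/w23.png',cv2.vconcat([a,b]))"
```

```text
4.15 [ 0.51686904 -0.04362434  0.31250971]
wedge conf 0.54 px [391.   6.] ctr (435.3 -224.2) size 15 x 26 long-axis dir 179.7 deg edge
    place 0.35 [225.  82.] [ 641.9 -140.8]
loupe_dish conf 0.84 px [224.  83.] ctr (640.6 -137.9) size 72 x 73 long-axis dir 179.9 deg 
green_tray conf 0.75 px [229. 191.] ctr (644.5 1.9) size 73 x 179 long-axis dir 10.0 deg 
green_tray conf 0.38 px [385. 129.] ctr (437.7 -83.4) size 43 x 135 long-axis dir 90.7 deg 
    place 0.79 [226. 188.] [649.3  -2. ]
green_tube conf 0.74 px [385. 129.] ctr (438.3 -84.1) size 43 x 133 long-axis dir 89.8 deg 
    place 0.63 [383. 127.] [437.2 -83.1]
    place 0.55 [226.  84.] [ 640.7 -137.6]
```

View pics/w23.png

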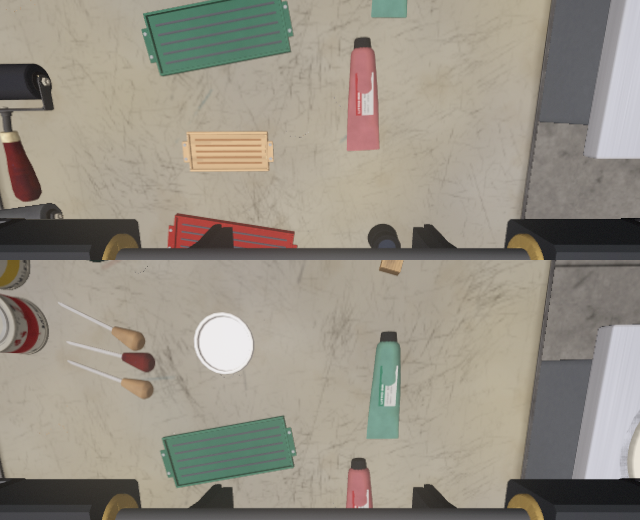

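```bash
cat >> h.py <<'E'
def axis(c,m,z=.01):
    n,l,st,_=cv2.connectedComponentsWithStats(m.astype(np.uint8));m=l==1+st[1:,4].argmax()
    P=np.array([onz(c,(x,y),z)[:2] for y,x in np.argwhere(m)])
    k=np.round(P[:,1]*250).astype(int);u=[i for i in np.unique(k) if (k==i).sum()>20]
    M=np.array([[(P[k==i,0].min()+P[k==i,0].max())/2,i/250] for i in u])
    f=np.polyfit(M[:,1],M[:,0],1);yc=(P[:,1].min()+P[:,1].max())/2
    print("y",P[:,1].min().round(4),P[:,1].max().round(4),"ctr x %.4f y %.4f  dx/dy %.4f = %.1f deg"%(np.polyval(f,yc),yc,f[0],np.degrees(np.arctan(f[0]))))
E
python3 - <<'E'
from h import *
c=imaging.capture("wrist")
print(c["eye"])
axis(c,models.cut_out(c,"green_tube")[0]["region"])
f=cv2.imread("pics/w2.png").astype(int);m=(f[...,2]-f[...,1]>35);m[:,:330]=0;m[:,400:]=0;m[200:]=0
m2=(f.max(2)<70);m2[:,:340]=0;m2[:,390:]=0;m2[70:]=0
m=cv2.morphologyEx((m|m2).astype(np.uint8),cv2.MORPH_CLOSE,np.ones((5,5)))
c["eye"]=np.array(c["eye"])+[0,.1997,.0006]
axis(c,m)
E
```

```text
[ 0.51801128 -0.10704846  0.47504707]
y -0.1516 -0.0165 ctr x 0.4361 y -0.0841  dx/dy 0.0280 = 1.6 deg
y 0.0113 0.1473 ctr x 0.4672 y 0.0793  dx/dy -0.0328 = -1.9 deg
```

Emit:
apply_moves --moves '[[[-0.0203,0.0098,0.03],-1.9],[[-0.0203,0.0098,0.03],0],[[-0.0203,0.0098,0.03],0],[[-0.0203,0.0098,0.03],0],[[-0.0203,0.0098,0.03],0]]'

```text
time_s: 5.22
tcp_pos: [0.4648, 0.0589, 0.1617]
ee_rot: [[0.033, -0.999, 0.001], [-0.999, -0.033, 0.001], [-0.0, -0.001, -1.0]]
wrist_force: [0.2, 0.3, -0.7]
gripper_width: 1.003
gripper_force: 0.0
```

Emit:
apply_moves --moves '[[[0,0,0.04],0],[[0,0,0.04],0],[[0,0,0.03],0],[[0,0,0],0],[[0,0,0],0]]'

```text
time_s: 5.63
tcp_pos: [0.4649, 0.0579, 0.0519]
ee_rot: [[0.034, -0.999, -0.003], [-0.999, -0.034, -0.002], [0.002, 0.003, -1.0]]
wrist_force: [0.2, 1.0, 1.3]
gripper_width: 1.0
gripper_force: 0.0
```

```bash
python3 - <<'E'
from h import *
c=imaging.capture("wrist");d=imaging.capture("side");print(r.sense()["tcp_pos"])
p=proj(d,[.467,.06,.01])[0].astype(int);print(p)
x,y=max(p[0]-80,0),max(p[1]-60,0)
e=cv2.resize(d["frame"][y:y+120,x:x+160],(640,480))
cv2.imwrite("pics/a1.png",e)
E
```

```text
[0.46709466 0.05878368 0.05437359]
[340 216]
```

View pics/a1.png

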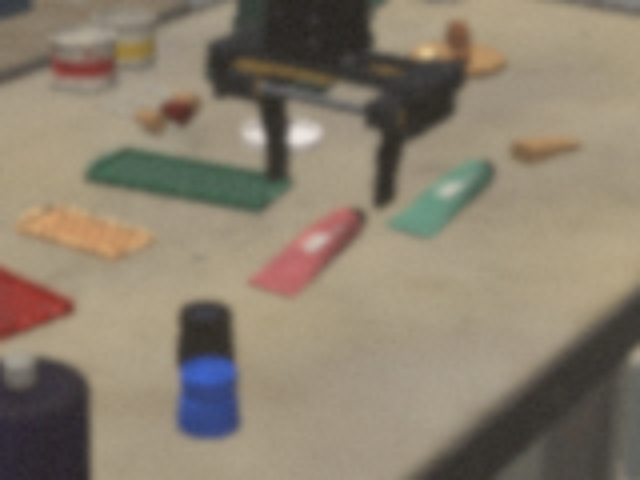

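The fingers straddle the red tube just on the cap side of its middle. I descend and close.

Emit:
apply_moves --moves '[[[0,0,0.025],0],[[0,0,0.018],0],[[0,0,0],0],[[0,0,0],0]]'

```text
time_s: 6.07
tcp_pos: [0.4664, 0.0585, 0.011]
ee_rot: [[0.033, -0.999, 0.002], [-0.999, -0.033, 0.001], [-0.001, -0.002, -1.0]]
wrist_force: [0.1, -0.1, 0.4]
gripper_width: 0.999
gripper_force: 0.0
```

Emit:
apply_moves --moves '[[[0,0,0],0],[[0,0,0],0],[[0,0,0],0],[[0,0,0],0],[[0,0,0],0]]' --hand 0.02

```text
time_s: 6.48
tcp_pos: [0.4656, 0.0583, 0.0101]
ee_rot: [[0.033, -0.999, 0.001], [-0.999, -0.033, 0.0], [-0.0, -0.001, -1.0]]
wrist_force: [-1.1, -0.4, -0.1]
gripper_width: 0.707
gripper_force: 0.0
```

Emit:
apply_moves --moves '[[[0,0,0],0],[[0,0,0],0],[[0,0,0],0],[[0,0,0],0]]'

```text
time_s: 6.82
tcp_pos: [0.4654, 0.0582, 0.0095]
ee_rot: [[0.033, -0.999, 0.0], [-0.999, -0.033, 0.0], [-0.0, -0.0, -1.0]]
wrist_force: [0.9, -0.8, 0.4]
gripper_width: 0.4
gripper_force: 0.4
```

Emit:
apply_moves --moves '[[[0,0,0],0],[[0,0,0],0],[[0,0,0],0],[[0,0,0],0],[[0,0,0],0]]'

```text
time_s: 7.23
tcp_pos: [0.4655, 0.0583, 0.0096]
ee_rot: [[0.033, -0.999, 0.0], [-0.999, -0.033, 0.0], [-0.0, -0.0, -1.0]]
wrist_force: [1.1, 0.7, -0.7]
gripper_width: 0.366
gripper_force: 29.9
```

Emit:
apply_moves --moves '[[[0,0,-0.02],0],[[0,0,-0.03],0],[[0,0,-0.02],0],[[0,0,0],0],[[0,0,0],0]]'

```text
time_s: 7.65
tcp_pos: [0.4652, 0.0583, 0.0801]
ee_rot: [[0.033, -0.999, 0.001], [-0.999, -0.033, 0.001], [-0.001, -0.001, -1.0]]
wrist_force: [-0.6, -0.0, -2.2]
gripper_width: 0.366
gripper_force: 29.9
```

```bash
python3 - <<'E'
from h import *
d=imaging.capture("side");print(r.sense()["tcp_pos"],r.sense()["gripper_width"],r.sense()["gripper_force"])
cv2.imwrite("pics/a2.png",cv2.resize(d["frame"][140:280,240:440],(800,560)))
E
```

```text
[0.46437141 0.05787937 0.07904343] 0.3620049454255927 29.939154968160437
```

View pics/a2.png

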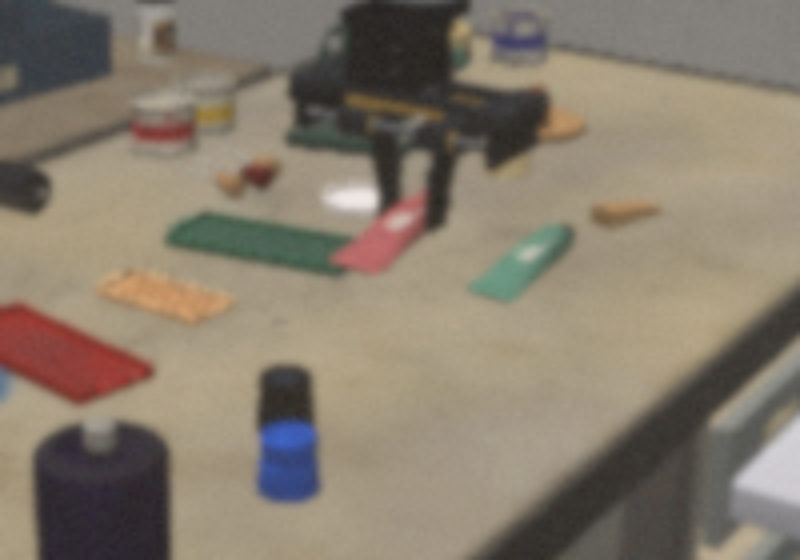

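The red tube is held, level and lifted. Carrying it to the red tray.

Emit:
apply_moves --moves '[[[-0.0267,-0.0258,0],0],[[-0.0267,-0.0258,0],0],[[-0.0267,-0.0258,0],0],[[-0.0267,-0.0258,0],0],[[-0.0267,-0.0258,0],0]]'

```text
time_s: 8.12
tcp_pos: [0.5894, 0.1964, 0.077]
ee_rot: [[0.033, -0.999, -0.004], [-0.999, -0.033, -0.002], [0.002, 0.004, -1.0]]
wrist_force: [0.3, -0.6, -1.4]
gripper_width: 0.361
gripper_force: 29.9
```

Emit:
apply_moves --moves '[[[-0.0267,-0.0258,0],0],[[-0.0267,-0.0258,0],0],[[-0.0267,-0.0258,0],0],[[0,0,0],-7.1],[[0,0,0],-7.1]]'

```text
time_s: 8.53
tcp_pos: [0.6639, 0.2795, 0.0747]
ee_rot: [[0.284, -0.959, -0.005], [-0.959, -0.284, -0.003], [0.001, 0.006, -1.0]]
wrist_force: [-0.5, -0.2, -1.4]
gripper_width: 0.367
gripper_force: 29.9
```

Emit:
apply_moves --moves '[[[0,0,0],-7.1],[[0,0,0],-7.1],[[0,0,0],-7.1],[[0,0,0],-7.1],[[0,0,0],-7.1]]'

```text
time_s: 8.95
tcp_pos: [0.663, 0.2777, 0.076]
ee_rot: [[0.787, -0.617, -0.005], [-0.617, -0.787, -0.003], [-0.002, 0.005, -1.0]]
wrist_force: [-1.0, -0.4, -0.5]
gripper_width: 0.368
gripper_force: 29.9
```

Emit:
apply_moves --moves '[[[0,0,0],-7.1],[[0,0,0],-7.1],[[0,0,0],-7.1],[[0,0,0],-7.1],[[0,0,0],0]]'

```text
time_s: 9.37
tcp_pos: [0.6631, 0.2778, 0.0763]
ee_rot: [[0.985, -0.172, -0.005], [-0.172, -0.985, -0.003], [-0.004, 0.003, -1.0]]
wrist_force: [0.2, 0.3, -1.8]
gripper_width: 0.365
gripper_force: 29.9
```

Emit:
apply_moves --moves '[[[0,0,0],0],[[0,0,0],0]]'

```text
time_s: 9.53
tcp_pos: [0.6639, 0.2781, 0.0779]
ee_rot: [[0.984, -0.176, -0.002], [-0.176, -0.984, -0.001], [-0.002, 0.002, -1.0]]
wrist_force: [-0.5, 0.5, -1.6]
gripper_width: 0.365
gripper_force: 29.9
```

```bash
cat >> h.py <<'E'
def mean_state(n=6):
    S=[]
    for _ in range(n): imaging.capture("side");S.append(r.sense())
    p=np.mean([s["tcp_pos"] for s in S],0);R=np.mean([s["ee_rot"] for s in S],0)
    print("tcp",p.round(4),"x_t ang %.2f"%np.degrees(np.arctan2(R[1,0],R[0,0])),"w %.3f"%(S[-1]["gripper_width"]*.087),"t",S[-1]["time_s"]);return p,R
def go(p,R,target):
    print("tool shift",(R.T@(np.array(target)-p)).round(4))
E
python3 - <<'E'
from h import *
p,R=mean_state();go(p,R,[.6644,.2786,.0125])
c=imaging.capture("scene");q=proj(c,[.645,.282,.01])[0].astype(int);x,y=q-[50,40]
cv2.imwrite("pics/a3.png",cv2.resize(c["frame"][y:y+80,x:x+100],(800,640))[:600])
E
```

```text
tcp [0.6643 0.2784 0.079 ] x_t ang -10.07 w 0.032 t 9.8333
tool shift [ 0.0001 -0.0002  0.0665]
```

View pics/a3.png

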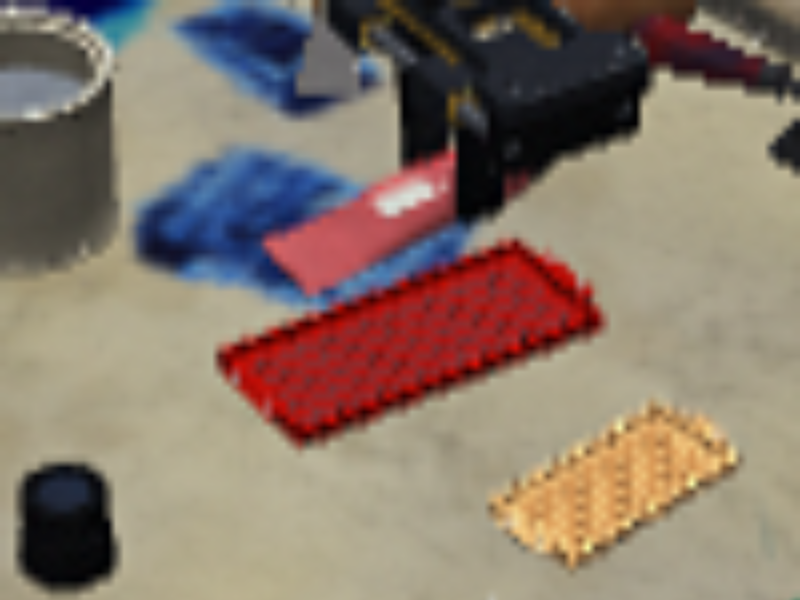

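The tube is aligned with the tray and above it (the offset in the picture comes from its height). Lowering to just above the floor.

Emit:
apply_moves --moves '[[[0,0,0.02],0],[[0,0,0.02],0],[[0,0,0.015],0],[[0,0,0.005],0],[[0,0,0],0]]'

```text
time_s: 10.3
tcp_pos: [0.6636, 0.2779, 0.0177]
ee_rot: [[0.985, -0.174, -0.003], [-0.174, -0.985, -0.002], [-0.003, 0.002, -1.0]]
wrist_force: [0.2, 0.1, -0.7]
gripper_width: 0.365
gripper_force: 29.9
```

```bash
python3 - <<'E'
from h import *
p,R=mean_state();go(p,R,[.6644,.2786,.0128]);print(r.sense()["wrist_force"])
c=imaging.capture("scene")
H["red_tube"]=.018
look(c,["red_tube","red_tray"])
E
```

```text
tcp [0.6652 0.2789 0.0207] x_t ang -9.99 w 0.032 t 10.6
tool shift [-0.0008  0.0004  0.0079]
[-1.02422934 -0.00161218 -0.77985371]
red_tube conf 0.49 px [305. 167.] ctr (628.3 283.6) size 47 x 110 long-axis dir 6.2 deg 
red_tube conf 0.45 px [365. 207.] ctr (634.0 -9.5) size 76 x 173 long-axis dir 10.3 deg 
    place 0.58 [311. 164.] [674.3 299.1]
red_tray conf 0.91 px [308. 171.] ctr (633.2 260.7) size 77 x 174 long-axis dir 156.2 deg 
    place 0.92 [305. 166.] [649.5 305.8]
    place 0.23 [427. 266.] [ 587.1 -292.7]
```

Emit:
apply_moves --moves '[[[0,0,0.004],0],[[0,0,0.002],0],[[0,0,0],0],[[0,0,0],0]]'

```text
time_s: 11.18
tcp_pos: [0.6643, 0.2784, 0.0131]
ee_rot: [[0.985, -0.174, -0.001], [-0.174, -0.985, -0.0], [-0.001, 0.001, -1.0]]
wrist_force: [-0.2, 0.1, -1.1]
gripper_width: 0.366
gripper_force: 29.9
```

```bash
python3 - <<'E'
from h import *
p,R=mean_state();print(r.sense()["wrist_force"])
c=imaging.capture("scene");q=proj(c,[.645,.282,.01])[0].astype(int);x,y=q-[35,28]
d=imaging.capture("side");q2=proj(d,[.645,.282,.01])[0].astype(int);print(q2);x2,y2=max(q2[0]-35,0),q2[1]-28
print((q-[x,y])*8)
cv2.imwrite("pics/a4.png",cv2.vconcat([cv2.resize(c["frame"][y:y+48,x:x+70],(420,288)),cv2.resize(d["frame"][y2:y2+48,x2:x2+70],(420,288))]))
E
```

```text
tcp [0.6645 0.2785 0.0135] x_t ang -10.00 w 0.032 t 11.4833
[-0.68431775  0.55083836 -1.50690244]
[251 225]
[280 224]
```

View pics/a4.png

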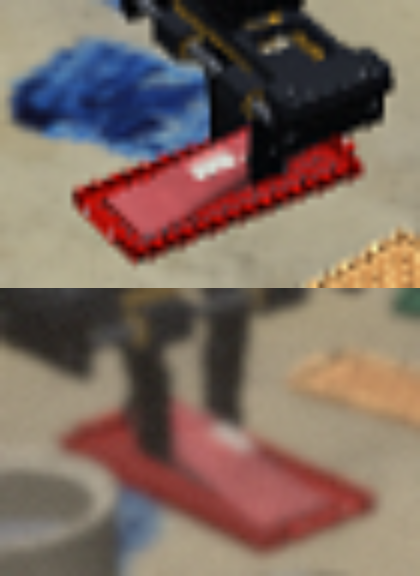

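The tube is inside the tray on both views and still hangs about 1 mm up, since the wrist carries its weight. I lower a touch more and release.

Emit:
apply_moves --moves '[[[0,0,0.001],0],[[0,0,0],0],[[0,0,0],0]]'

```text
time_s: 11.83
tcp_pos: [0.6647, 0.2786, 0.0127]
ee_rot: [[0.985, -0.174, 0.0], [-0.174, -0.985, 0.0], [0.0, -0.0, -1.0]]
wrist_force: [-0.4, 0.0, -1.2]
gripper_width: 0.366
gripper_force: 29.9
```

Emit:
apply_moves --moves '[[[0,0,0],0],[[0,0,0],0],[[0,0,0],0],[[0,0,0],0],[[0,0,0],0]]' --hand 0.05

```text
time_s: 12.25
tcp_pos: [0.6646, 0.2785, 0.0127]
ee_rot: [[0.985, -0.174, 0.0], [-0.174, -0.985, 0.0], [0.0, -0.0, -1.0]]
wrist_force: [1.1, -0.3, -0.0]
gripper_width: 0.56
gripper_force: 0.0
```

Emit:
apply_moves --moves '[[[0,0,-0.01],0],[[0,0,-0.03],0],[[0,0,-0.04],0],[[0,0,-0.04],0],[[0,0,-0.03],0]]'

```text
time_s: 12.67
tcp_pos: [0.6656, 0.2788, 0.1676]
ee_rot: [[0.985, -0.173, 0.005], [-0.173, -0.985, 0.002], [0.004, -0.003, -1.0]]
wrist_force: [-0.3, -0.2, 1.2]
gripper_width: 0.574
gripper_force: 0.0
```

Emit:
apply_moves --moves '[[[0,0,0],7.1],[[0,0,0],7.1],[[0,0,0],7.1],[[0,0,0],7.1],[[0,0,0],7.1]]' --hand 0.087

```text
time_s: 13.08
tcp_pos: [0.6645, 0.2785, 0.1637]
ee_rot: [[0.697, -0.718, 0.001], [-0.718, -0.697, 0.001], [0.0, -0.001, -1.0]]
wrist_force: [-0.4, 0.5, 0.4]
gripper_width: 0.865
gripper_force: 0.0
```

Emit:
apply_moves --moves '[[[0,0,0],7.1],[[0,0,0],7.1],[[0,0,0],7.1],[[0,0,0],7.1],[[0,0,0],7.1]]'

```text
time_s: 13.5
tcp_pos: [0.6646, 0.2785, 0.1636]
ee_rot: [[0.15, -0.989, 0.001], [-0.989, -0.15, 0.0], [-0.0, -0.001, -1.0]]
wrist_force: [1.1, -0.5, 0.4]
gripper_width: 1.0
gripper_force: 0.0
```

```bash
python3 - <<'E'
from h import *
p,R=mean_state();go(p,R,[.4356,-.104,.155])
c=imaging.capture("scene");look(c,["red_tube","red_tray"])
E
```

```text
tcp [0.6646 0.2785 0.1633] x_t ang -80.99 w 0.087 t 13.8
tool shift [0.3419 0.286  0.008 ]
red_tube conf 0.50 px [308. 167.] ctr (643.6 281.2) size 51 x 150 long-axis dir 177.0 deg 
    place 0.54 [313. 162.] [685.2 305.1]
    place 0.34 [265. 195.] [434.  275.8]
red_tray conf 0.54 px [306. 170.] ctr (642.2 272.0) size 86 x 182 long-axis dir 166.2 deg 
red_tray conf 0.48 px [365. 207.] ctr (642.0 -1.9) size 76 x 181 long-axis dir 9.5 deg 
    place 0.86 [308. 167.] [651.5 293.5]
```

Red tube seated. Next, the green tube.

Emit:
apply_moves --moves '[[[0.0284,0.0238,0],0],[[0.0284,0.0238,0],0],[[0.0284,0.0238,0],0],[[0.0284,0.0238,0],0],[[0.0284,0.0238,0],0]]'

```text
time_s: 14.47
tcp_pos: [0.5681, 0.1183, 0.1626]
ee_rot: [[0.157, -0.988, 0.0], [-0.988, -0.157, -0.0], [0.0, -0.0, -1.0]]
wrist_force: [0.2, -1.0, 0.2]
gripper_width: 0.998
gripper_force: 0.0
```

Emit:
apply_moves --moves '[[[0.0284,0.0238,0],0],[[0.0284,0.0238,0],0],[[0.0284,0.0238,0],0],[[0.0284,0.0238,0],0],[[0.0284,0.0238,0],0]]'

```text
time_s: 14.88
tcp_pos: [0.4728, -0.0405, 0.1629]
ee_rot: [[0.157, -0.988, 0.001], [-0.988, -0.157, 0.0], [0.0, -0.001, -1.0]]
wrist_force: [-0.2, -0.1, 0.5]
gripper_width: 0.998
gripper_force: 0.0
```

Emit:
apply_moves --moves '[[[0.0284,0.0238,0],0],[[0.0284,0.0238,0],0],[[0,0,0.03],5.3],[[0,0,0.03],5.3],[[0,0,0],0]]'

```text
time_s: 15.3
tcp_pos: [0.4315, -0.1035, 0.0987]
ee_rot: [[-0.032, -0.999, -0.01], [-0.999, 0.032, 0.0], [0.0, 0.01, -1.0]]
wrist_force: [-0.5, 0.4, -0.9]
gripper_width: 1.0
gripper_force: 0.0
```

```bash
python3 - <<'E'
from h import *
p,R=mean_state();go(p,R,[.437,-.104,.0095])
c=imaging.capture("wrist");cv2.imwrite("pics/w4.png",c["frame"]);look(c,["wedge"])
for o in models.cut_out(c,"wedge")[:1]: axis(c,o["region"])
E
```

```text
tcp [ 0.4364 -0.1027  0.1033] x_t ang -91.45 w 0.087 t 15.6
tool shift [ 0.0012 -0.0006  0.0938]
wedge conf 0.71 px [323.  14.] ctr (435.7 -228.3) size 20 x 24 long-axis dir 166.8 deg edge
y -0.236 -0.2168 ctr x 0.4358 y -0.2264  dx/dy 0.1437 = 8.2 deg
```

View pics/w4.png

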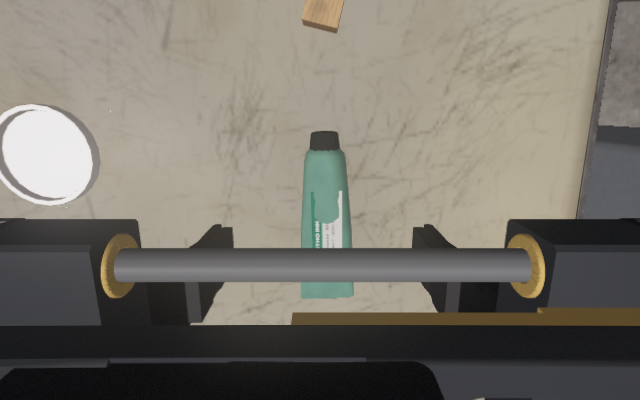

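The green tube lies centred between the fingers (columns 303–350) and parallel to the tool. The wedge's end shows at (323,14). Descending to grasp.

Emit:
apply_moves --moves '[[[0.001,0,0.035],0],[[0,0,0.035],0],[[0,0,0.017],0],[[0,0,0.007],0],[[0,0,0],0]]'

```text
time_s: 16.22
tcp_pos: [0.4349, -0.1038, 0.0074]
ee_rot: [[-0.027, -1.0, -0.003], [-1.0, 0.027, -0.001], [0.001, 0.003, -1.0]]
wrist_force: [0.3, -0.6, -0.8]
gripper_width: 1.0
gripper_force: 0.0
```

Emit:
apply_moves --moves '[[[0,0,0],0],[[0,0,0],0],[[0,0,0],0],[[0,0,0],0],[[0,0,0],0]]' --hand 0.02

```text
time_s: 16.63
tcp_pos: [0.4363, -0.1037, 0.0094]
ee_rot: [[-0.028, -1.0, 0.002], [-1.0, 0.028, 0.0], [-0.0, -0.002, -1.0]]
wrist_force: [-0.4, -0.5, -0.3]
gripper_width: 0.705
gripper_force: 0.0
```

Emit:
apply_moves --moves '[[[0,0,0],0],[[0,0,0],0],[[0,0,0],0],[[0,0,0],0],[[0,0,0],0]]'

```text
time_s: 17.05
tcp_pos: [0.4357, -0.1038, 0.0086]
ee_rot: [[-0.028, -1.0, -0.0], [-1.0, 0.028, -0.0], [0.0, 0.0, -1.0]]
wrist_force: [-0.6, 0.2, 0.8]
gripper_width: 0.367
gripper_force: 29.9
```

Emit:
apply_moves --moves '[[[0,0,0],0],[[0,0,0],0],[[0,0,0],0],[[0,0,0],0],[[0,0,0],0]]'

```text
time_s: 17.47
tcp_pos: [0.4357, -0.1038, 0.0086]
ee_rot: [[-0.028, -1.0, -0.0], [-1.0, 0.028, -0.0], [0.0, 0.0, -1.0]]
wrist_force: [-0.5, 0.5, 2.4]
gripper_width: 0.366
gripper_force: 29.9
```

```bash
python3 - <<'E'
from h import *
p,R=mean_state()
E
```

```text
tcp [ 0.4357 -0.1038  0.0086] x_t ang -91.60 w 0.032 t 17.7667
```

Emit:
apply_moves --moves '[[[0,0,-0.02],0],[[0,0,-0.03],0],[[0,0,-0.02],0],[[0,0,0],0],[[0,0,0],0]]'

```text
time_s: 18.18
tcp_pos: [0.4361, -0.1036, 0.0791]
ee_rot: [[-0.028, -1.0, 0.002], [-1.0, 0.028, 0.001], [-0.001, -0.002, -1.0]]
wrist_force: [0.1, -0.2, -1.9]
gripper_width: 0.367
gripper_force: 29.9
```

```bash
python3 - <<'E'
from h import *
p,R=mean_state()
for n in(1,-1):
    a=np.radians(10);d=np.array([np.cos(a),np.sin(a)])*n
    t=np.array([.645,.001])-.0200*d
    go(p,R,[*t,p[2]])
E
```

```text
tcp [ 0.4348 -0.1038  0.0775] x_t ang -91.62 w 0.032 t 18.4833
tool shift [-0.1067 -0.1876 -0.0005]
tool shift [-0.1148 -0.2268 -0.0005]
```

Emit:
apply_moves --moves '[[[-0.0178,-0.0313,0],0],[[-0.0178,-0.0313,0],0],[[-0.0178,-0.0313,0],0],[[-0.0178,-0.0313,0],0],[[-0.0178,-0.0313,0],0]]'

```text
time_s: 18.9
tcp_pos: [0.5955, -0.0184, 0.0775]
ee_rot: [[-0.028, -1.0, -0.002], [-1.0, 0.028, -0.0], [0.0, 0.002, -1.0]]
wrist_force: [0.4, 0.1, -1.0]
gripper_width: 0.37
gripper_force: 29.9
```

Emit:
apply_moves --moves '[[[-0.0178,-0.0313,0],0],[[0,0,0],7.13],[[0,0,0],7.13],[[0,0,0],7.13],[[0,0,0],7.13]]'

```text
time_s: 19.32
tcp_pos: [0.626, -0.0021, 0.0768]
ee_rot: [[-0.507, -0.862, -0.003], [-0.862, 0.507, -0.001], [0.002, 0.002, -1.0]]
wrist_force: [-0.5, -0.1, -0.9]
gripper_width: 0.365
gripper_force: 29.9
```

Emit:
apply_moves --moves '[[[0,0,0],7.13],[[0,0,0],7.13],[[0,0,0],7.13],[[0,0,0],7.13],[[0,0,0],7.13]]'

```text
time_s: 19.73
tcp_pos: [0.6259, -0.0024, 0.0772]
ee_rot: [[-0.914, -0.405, -0.002], [-0.405, 0.914, -0.0], [0.002, 0.0, -1.0]]
wrist_force: [0.1, 0.7, -0.7]
gripper_width: 0.363
gripper_force: 29.9
```

Emit:
apply_moves --moves '[[[0,0,0],7.13],[[0,0,0],7.13],[[0,0,0.03],0],[[0,0,0.02],0],[[0,0,0],0]]'

```text
time_s: 20.15
tcp_pos: [0.6223, -0.0029, 0.023]
ee_rot: [[-0.985, -0.172, -0.011], [-0.172, 0.985, -0.001], [0.011, 0.001, -1.0]]
wrist_force: [-0.8, -1.2, -1.4]
gripper_width: 0.369
gripper_force: 29.9
```

```bash
python3 - <<'E'
from h import *
p,R=mean_state();a=np.radians(10)
go(p,R,[.645-.02*np.cos(a),.001-.02*np.sin(a),.0118])
E
```

```text
tcp [ 0.6266 -0.0023  0.0285] x_t ang -170.01 w 0.031 t 20.45
tool shift [0.0013 0.0001 0.0167]
```

Emit:
apply_moves --moves '[[[0.001,0,0.006],0],[[0,0,0.006],0],[[0,0,0.004],0],[[0,0,0],0],[[0,0,0],0]]'

```text
time_s: 20.87
tcp_pos: [0.6252, -0.0025, 0.0122]
ee_rot: [[-0.985, -0.173, -0.001], [-0.173, 0.985, -0.0], [0.001, -0.0, -1.0]]
wrist_force: [0.6, -0.3, -0.1]
gripper_width: 0.366
gripper_force: 29.9
```

```bash
python3 - <<'E'
from h import *
p,R=mean_state();print(r.sense()["wrist_force"])
c=imaging.capture("scene");q=proj(c,[.645,.001,.01])[0].astype(int);x,y=q-[35,28]
d=imaging.capture("side");q2=proj(d,[.645,.001,.01])[0].astype(int);x2,y2=q2-[35,28]
w=imaging.capture("wrist");cv2.imwrite("pics/w5.png",w["frame"])
cv2.imwrite("pics/a5.png",cv2.vconcat([cv2.resize(c["frame"][y:y+48,x:x+70],(420,288)),cv2.resize(d["frame"][y2:y2+48,x2:x2+70],(420,288))]))
E
```

```text
tcp [ 0.6254 -0.0024  0.0125] x_t ang -170.03 w 0.032 t 21.1667
[-0.56417209 -0.25785733 -0.69021474]
```

View pics/a5.png

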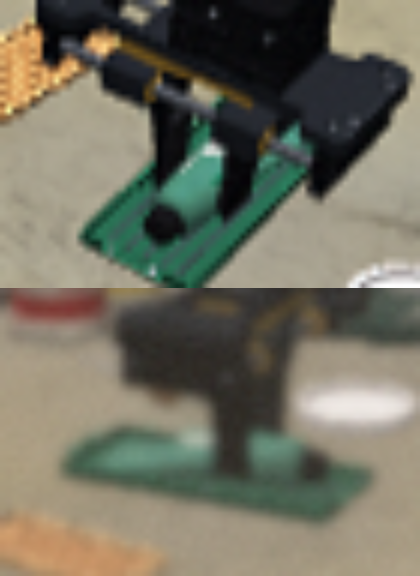

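The green tube is within its tray. I lower slightly, release, and go to look at the wedge.

Emit:
apply_moves --moves '[[[0,0,0.001],0],[[0,0,0],0],[[0,0,0],0]]'

```text
time_s: 21.57
tcp_pos: [0.6256, -0.0024, 0.0117]
ee_rot: [[-0.985, -0.173, 0.0], [-0.173, 0.985, 0.0], [-0.0, -0.0, -1.0]]
wrist_force: [0.1, 0.4, -0.5]
gripper_width: 0.361
gripper_force: 29.9
```

Emit:
apply_moves --moves '[[[0,0,0],0],[[0,0,0],0],[[0,0,0],0],[[0,0,0],0],[[0,0,0],0]]' --hand 0.05

```text
time_s: 21.98
tcp_pos: [0.6255, -0.0025, 0.0116]
ee_rot: [[-0.985, -0.173, 0.0], [-0.173, 0.985, -0.0], [-0.0, -0.0, -1.0]]
wrist_force: [-1.1, 0.6, -0.1]
gripper_width: 0.563
gripper_force: 0.0
```

Emit:
apply_moves --moves '[[[0,0,-0.01],0],[[0,0,-0.03],0],[[0,0,-0.04],0],[[0,0,-0.04],0],[[0,0,-0.04],0]]'

```text
time_s: 22.4
tcp_pos: [0.6251, -0.0026, 0.1742]
ee_rot: [[-0.985, -0.173, 0.0], [-0.173, 0.985, -0.0], [-0.0, -0.0, -1.0]]
wrist_force: [0.6, -0.0, -0.3]
gripper_width: 0.575
gripper_force: 0.0
```

Emit:
apply_moves --moves '[[[0,0,-0.03],-7.1],[[0,0,0],-7.1],[[0,0,0],-7.1],[[0,0,0],-7.1],[[0,0,0],-7.1]]' --hand 0.087

```text
time_s: 22.82
tcp_pos: [0.6253, -0.0025, 0.2028]
ee_rot: [[-0.697, -0.717, 0.001], [-0.717, 0.697, 0.0], [-0.001, -0.001, -1.0]]
wrist_force: [0.4, -0.0, -0.7]
gripper_width: 0.868
gripper_force: 0.0
```

Emit:
apply_moves --moves '[[[0,0,0],-7.1],[[0,0,0],-7.1],[[0,0,0],-7.1],[[0,0,0],-7.1],[[0,0,0],-7.1]]'

```text
time_s: 23.23
tcp_pos: [0.6253, -0.0025, 0.2024]
ee_rot: [[-0.151, -0.989, 0.001], [-0.989, 0.151, 0.0], [-0.0, -0.001, -1.0]]
wrist_force: [-0.3, 0.1, -0.3]
gripper_width: 0.997
gripper_force: 0.0
```

Emit:
apply_moves --moves '[[[0,0,0],-7.1],[[0.0223,0.0301,0],0],[[0.0223,0.0301,0],0],[[0.0223,0.0301,0],0],[[0.0223,0.0301,0],0]]'

```text
time_s: 23.65
tcp_pos: [0.5005, -0.0882, 0.2021]
ee_rot: [[-0.033, -0.999, 0.0], [-0.999, 0.033, -0.0], [0.0, -0.0, -1.0]]
wrist_force: [0.5, -0.6, 0.7]
gripper_width: 0.999
gripper_force: 0.0
```

Emit:
apply_moves --moves '[[[0.0223,0.0301,0],0],[[0.0223,0.0301,0],0],[[0,0,0],0],[[0,0,0],0],[[0,0,0],0]]'

```text
time_s: 24.07
tcp_pos: [0.4411, -0.1302, 0.2026]
ee_rot: [[-0.034, -0.999, 0.002], [-0.999, 0.034, -0.0], [0.0, -0.002, -1.0]]
wrist_force: [0.3, 0.6, 0.4]
gripper_width: 0.998
gripper_force: 0.0
```

```bash
python3 - <<'E'
from h import *
p,R=mean_state()
c=imaging.capture("wrist");cv2.imwrite("pics/w6.png",c["frame"]);look(c,["wedge"])
for o in models.cut_out(c,"wedge")[:1]: axis(c,o["region"],.01)
d=imaging.capture("scene");look(d,["green_tube"])
b=cv2.resize(d["frame"][165:265,320:470],(640,427))
cv2.imwrite("pics/w6b.png",cv2.vconcat([c["frame"][:170],b]))
E
```

```text
tcp [ 0.4413 -0.1297  0.2017] x_t ang -91.88 w 0.087 t 24.3667
wedge conf 0.84 px [333.  40.] ctr (427.8 -254.8) size 25 x 74 long-axis dir 75.0 deg edge
    place 0.96 [330.  39.] [ 430.1 -257.8]
y -0.2885 -0.2169 ctr x 0.4286 y -0.2527  dx/dy 0.2470 = 13.9 deg
green_tube conf 0.50 px [362. 208.] ctr (622.3 -3.2) size 34 x 93 long-axis dir 10.3 deg 
    place 0.60 [366. 207.] [6.465e+02 3.000e-01]
```

View pics/w6b.png

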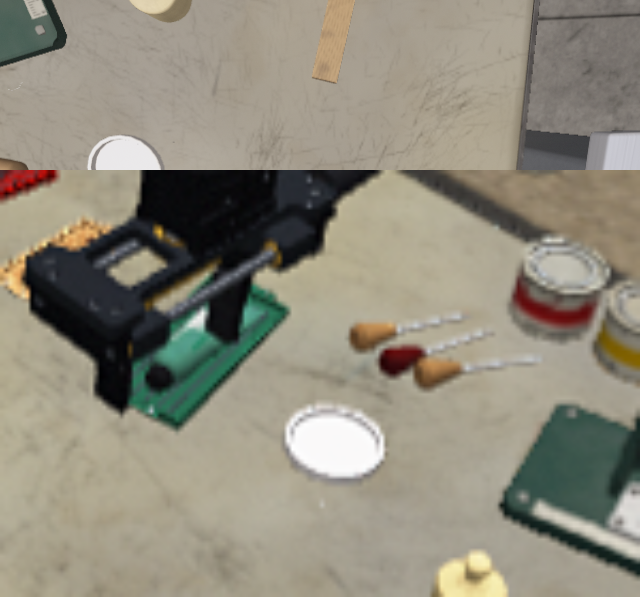

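The wedge runs from (340,0) to (325,80): centre about (429,-255) mm, axis 75°, 25x74 mm, which matches. The side view showed its thick end at the +y end. The green tube lies inside its tray in the lower crop. Moving over the wedge.

Emit:
apply_moves --moves '[[[0.0285,0.0015,0.02],0],[[0.0285,0.0015,0.02],0],[[0.0285,0.0015,0.02],0],[[0.0285,0.0015,0.02],0],[[0,0,0.02],6.6]]'

```text
time_s: 25.13
tcp_pos: [0.4306, -0.2472, 0.1007]
ee_rot: [[-0.153, -0.988, 0.001], [-0.988, 0.153, -0.001], [0.001, -0.001, -1.0]]
wrist_force: [0.5, -0.2, -0.6]
gripper_width: 0.998
gripper_force: 0.0
```

Emit:
apply_moves --moves '[[[0,0,0.02],6.5],[[0,0,0.02],0],[[0,0,0],0],[[0,0,0],0]]'

```text
time_s: 25.47
tcp_pos: [0.4301, -0.2439, 0.061]
ee_rot: [[-0.259, -0.966, -0.002], [-0.966, 0.259, 0.0], [0.0, 0.002, -1.0]]
wrist_force: [0.5, -0.9, -0.2]
gripper_width: 1.0
gripper_force: 0.0
```

```bash
python3 - <<'E'
from h import *
p,R=mean_state();go(p,R,[.4316,-.2434,.006])
c=imaging.capture("scene");d=imaging.capture("side");o=[]
for k in(c,d):
    q=proj(k,[.43,-.25,.01])[0].astype(int);x,y=q-[30,24];o.append(cv2.resize(k["frame"][y:y+40,x:x+60],(480,300)))
cv2.imwrite("pics/a7.png",cv2.vconcat(o))
E
```

```text
tcp [ 0.4316 -0.2439  0.0628] x_t ang -104.98 w 0.087 t 25.7667
tool shift [-0.0005  0.0003  0.0568]
```

View pics/a7.png

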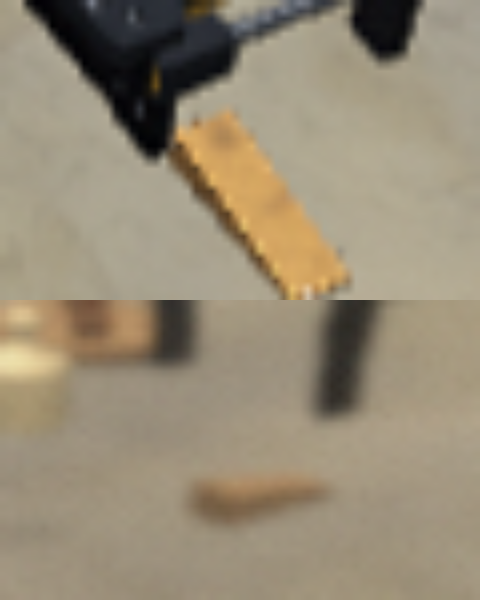

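The thick end is nearer the gripper, as assumed, and the fingers straddle the wedge. Descending and closing.

Emit:
apply_moves --moves '[[[0,0,0.025],0],[[0,0,0.02],0],[[0,0,0.0115],0],[[0,0,0],0],[[0,0,0],0]]'

```text
time_s: 26.28
tcp_pos: [0.4305, -0.2438, 0.005]
ee_rot: [[-0.259, -0.966, -0.001], [-0.966, 0.259, 0.0], [0.0, 0.001, -1.0]]
wrist_force: [-0.6, 0.5, 0.8]
gripper_width: 1.005
gripper_force: 0.0
```

Emit:
apply_moves --moves '[[[0,0,0],0],[[0,0,0],0],[[0,0,0],0],[[0,0,0],0],[[0,0,0],0]]' --hand 0.01

```text
time_s: 26.7
tcp_pos: [0.4309, -0.2439, 0.0056]
ee_rot: [[-0.259, -0.966, 0.001], [-0.966, 0.259, -0.0], [-0.0, -0.001, -1.0]]
wrist_force: [-0.8, 1.2, 0.1]
gripper_width: 0.709
gripper_force: 0.0
```

Emit:
apply_moves --moves '[[[0,0,0],0],[[0,0,0],0],[[0,0,0],0],[[0,0,0],0],[[0,0,0],0]]'

```text
time_s: 27.12
tcp_pos: [0.4306, -0.2438, 0.005]
ee_rot: [[-0.259, -0.966, -0.0], [-0.966, 0.259, 0.0], [0.0, 0.0, -1.0]]
wrist_force: [-0.3, 0.9, -0.0]
gripper_width: 0.325
gripper_force: 0.0
```

Emit:
apply_moves --moves '[[[0,0,0],0],[[0,0,0],0],[[0,0,0],0],[[0,0,0],0],[[0,0,0],0]]'

```text
time_s: 27.53
tcp_pos: [0.4306, -0.2438, 0.005]
ee_rot: [[-0.259, -0.966, -0.0], [-0.966, 0.259, 0.0], [-0.0, 0.0, -1.0]]
wrist_force: [-0.4, -0.3, -0.4]
gripper_width: 0.269
gripper_force: 30.0
```

```bash
python3 - <<'E'
from h import *
p,R=mean_state();print(r.sense()["gripper_force"])
E
```

```text
tcp [ 0.4306 -0.2438  0.005 ] x_t ang -105.03 w 0.024 t 27.8333
29.99000709503889
```

Emit:
apply_moves --moves '[[[0,0,-0.02],0],[[0,0,-0.03],0],[[0,0,-0.03],0],[[0,0,0],0],[[0,0,0],0]]'

```text
time_s: 28.25
tcp_pos: [0.4318, -0.244, 0.0867]
ee_rot: [[-0.259, -0.966, 0.005], [-0.966, 0.259, -0.001], [-0.0, -0.005, -1.0]]
wrist_force: [0.0, -0.1, -1.2]
gripper_width: 0.271
gripper_force: 30.0
```

```bash
python3 - <<'E'
from h import *
p,R=mean_state()
# wedge +y towards 0 deg or 180 deg
for s in(1,-1): go(p,R,[.643+.012*s,.147,p[2]])
E
```

```text
tcp [ 0.4298 -0.2436  0.0842] x_t ang -105.05 w 0.023 t 28.55
tool shift [-4.356e-01 -1.161e-01 -2.000e-04]
tool shift [-4.294e-01 -9.290e-02 -1.000e-04]
```

Wedge held (23.5 mm). Carrying it to the wooden tray.

Emit:
apply_moves --moves '[[[-0.0363,-0.0097,0],0],[[-0.0363,-0.0097,0],0],[[-0.0363,-0.0097,0],0],[[-0.0363,-0.0097,0],0],[[-0.0363,-0.0097,0],0]]'

```text
time_s: 28.97
tcp_pos: [0.5247, -0.0796, 0.0843]
ee_rot: [[-0.26, -0.966, -0.002], [-0.966, 0.26, -0.0], [0.001, 0.002, -1.0]]
wrist_force: [1.0, 0.2, 0.3]
gripper_width: 0.266
gripper_force: 30.0
```

Emit:
apply_moves --moves '[[[-0.0363,-0.0097,0],0],[[-0.0363,-0.0097,0],0],[[-0.0363,-0.0097,0],0],[[-0.0363,-0.0097,0],0],[[-0.0363,-0.0097,0],0]]'

```text
time_s: 29.38
tcp_pos: [0.6186, 0.0833, 0.0839]
ee_rot: [[-0.259, -0.966, -0.002], [-0.966, 0.259, -0.001], [0.001, 0.002, -1.0]]
wrist_force: [0.3, -1.3, -0.2]
gripper_width: 0.269
gripper_force: 30.0
```

Emit:
apply_moves --moves '[[[-0.0363,-0.0097,0],0],[[-0.0363,-0.0097,0],0],[[0,0,0],6.82],[[0,0,0],6.82],[[0,0,0],6.82]]'

```text
time_s: 29.8
tcp_pos: [0.6555, 0.1475, 0.083]
ee_rot: [[-0.584, -0.811, -0.003], [-0.811, 0.584, -0.001], [0.003, 0.002, -1.0]]
wrist_force: [0.6, 0.5, -0.1]
gripper_width: 0.269
gripper_force: 30.0
```

Emit:
apply_moves --moves '[[[0,0,0],6.82],[[0,0,0],6.82],[[0,0,0],6.82],[[0,0,0],6.82],[[0,0,0],6.82]]'

```text
time_s: 30.22
tcp_pos: [0.6555, 0.1465, 0.0835]
ee_rot: [[-0.939, -0.343, -0.002], [-0.343, 0.939, -0.001], [0.002, -0.0, -1.0]]
wrist_force: [-0.0, -0.2, -0.8]
gripper_width: 0.268
gripper_force: 30.0
```

Emit:
apply_moves --moves '[[[0,0,0],6.82],[[0,0,0],6.82],[[0,0,0],6.82],[[0,0,0],0],[[0,0,0],0]]'

```text
time_s: 30.63
tcp_pos: [0.6556, 0.1465, 0.084]
ee_rot: [[-1.0, -0.002, -0.002], [-0.002, 1.0, -0.001], [0.002, -0.001, -1.0]]
wrist_force: [-0.4, 0.4, -0.0]
gripper_width: 0.268
gripper_force: 30.0
```

```bash
python3 - <<'E'
from h import *
p,R=mean_state();go(p,R,[.655,.147,.009])
E
```

```text
tcp [0.6558 0.1466 0.0846] x_t ang -179.95 w 0.024 t 30.9333
tool shift [0.0008 0.0004 0.0756]
```

Emit:
apply_moves --moves '[[[0.001,0,0.03],0],[[0,0,0.025],0],[[0,0,0.013],0],[[0,0,0],0],[[0,0,0],0]]'

```text
time_s: 31.35
tcp_pos: [0.6551, 0.1466, 0.0168]
ee_rot: [[-1.0, 0.0, -0.001], [0.0, 1.0, -0.001], [0.001, -0.001, -1.0]]
wrist_force: [1.0, -1.2, -1.0]
gripper_width: 0.272
gripper_force: 30.0
```

```bash
python3 - <<'E'
from h import *
p,R=mean_state();go(p,R,[.655,.147,.009])
c=imaging.capture("scene");H["wedge"]=.02;look(c,["wedge","wedge_tray"])
d=imaging.capture("side");o=[]
for k in(c,d):
    q=proj(k,[.643,.147,.01])[0].astype(int);x,y=q-[30,20];o.append(cv2.resize(k["frame"][y:y+40,x:x+60],(450,300)))
cv2.imwrite("pics/a8.png",cv2.vconcat(o))
q=proj(c,[.42,.3,.02])[0].astype(int);x,y=q-[24,24];cv2.imwrite("pics/a8.png",cv2.vconcat([*[cv2.resize(i,(450,280)) for i in o]])) if 0 else None
e=cv2.resize(c["frame"][y-0:y+48,x:x+48],(300,300))
cv2.imwrite("pics/a8.png",cv2.hconcat([cv2.vconcat(o),cv2.vconcat([e,e*0])]))
E
```

```text
tcp [0.6561 0.1471 0.0186] x_t ang 179.98 w 0.023 t 31.65
tool shift [ 0.0011 -0.0001  0.0096]
    place 0.51 [336. 186.] [646.9 144.2]
wedge_tray conf 0.66 px [334. 189.] ctr (635.3 140.9) size 56 x 112 long-axis dir 2.0 deg 
    place 0.47 [333. 191.] [624.5 134.7]
```

View pics/a8.png

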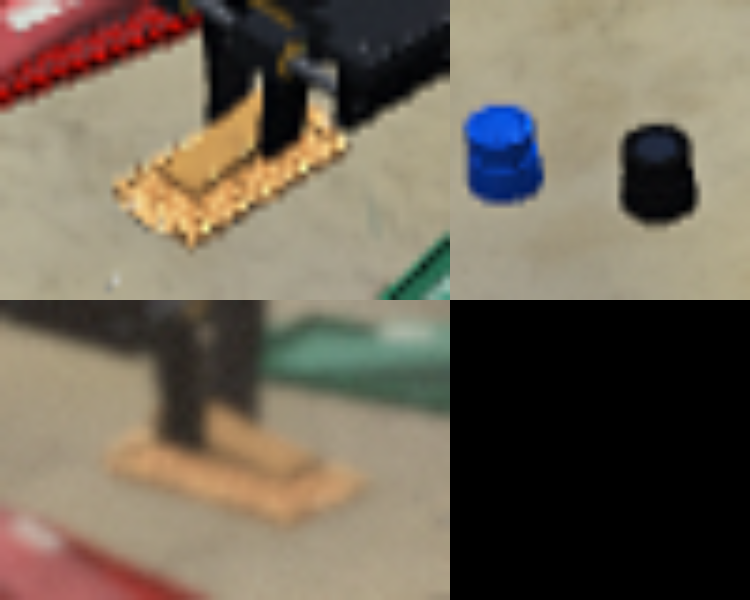

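The wedge is centred above its tray. The crop shows two loupes, blue at scene (241,188) and black at (266,191); the black one matches the description and sits at (435,269) mm. Setting the wedge down.

Emit:
apply_moves --moves '[[[0.001,0,0.004],0],[[0,0,0.004],0],[[0,0,0],0],[[0,0,0],0]]'

```text
time_s: 32.28
tcp_pos: [0.6537, 0.1466, 0.0085]
ee_rot: [[-1.0, 0.001, -0.001], [0.001, 1.0, -0.0], [0.001, -0.0, -1.0]]
wrist_force: [-0.3, 0.4, 0.7]
gripper_width: 0.27
gripper_force: 30.0
```

```bash
python3 - <<'E'
from h import *
p,R=mean_state();go(p,R,[.655,.147,.0087]);print(r.sense()["wrist_force"])
E
```

```text
tcp [0.6539 0.1467 0.0089] x_t ang 179.95 w 0.024 t 32.5833
tool shift [-0.0011  0.0003  0.0002]
[ 0.52886002 -0.22425841 -0.09244218]
```

Emit:
apply_moves --moves '[[[0,0,0],0],[[0,0,0],0],[[0,0,0],0],[[0,0,0],0],[[0,0,0],0]]' --hand 0.04

```text
time_s: 33.0
tcp_pos: [0.654, 0.1467, 0.0091]
ee_rot: [[-1.0, 0.001, 0.0], [0.001, 1.0, 0.0], [-0.0, 0.0, -1.0]]
wrist_force: [1.0, 0.8, 0.4]
gripper_width: 0.452
gripper_force: 0.0
```

Emit:
apply_moves --moves '[[[0,0,-0.01],0],[[0,0,-0.03],0],[[0,0,-0.04],0],[[0,0,-0.04],0],[[0,0,-0.04],0]]'

```text
time_s: 33.42
tcp_pos: [0.6537, 0.1465, 0.1717]
ee_rot: [[-1.0, 0.001, 0.0], [0.001, 1.0, -0.0], [-0.0, -0.0, -1.0]]
wrist_force: [0.7, 1.2, -0.2]
gripper_width: 0.46
gripper_force: 0.0
```

Emit:
apply_moves --moves '[[[0.0228,0.0246,-0.007],0],[[0.0228,0.0246,-0.007],0],[[0.0228,0.0246,-0.007],0],[[0.0228,0.0246,-0.007],0],[[0.0228,0.0246,-0.007],0]]' --hand 0.087

```text
time_s: 33.83
tcp_pos: [0.5389, 0.2706, 0.2055]
ee_rot: [[-1.0, 0.001, 0.001], [0.001, 1.0, 0.001], [-0.001, 0.001, -1.0]]
wrist_force: [0.3, -0.0, 0.2]
gripper_width: 0.753
gripper_force: 0.0
```

Emit:
apply_moves --moves '[[[0,0,0],0],[[0,0,0],0],[[0,0,0],0]]'

```text
time_s: 34.08
tcp_pos: [0.5401, 0.2699, 0.2048]
ee_rot: [[-1.0, 0.0, 0.001], [0.0, 1.0, 0.0], [-0.001, 0.0, -1.0]]
wrist_force: [-0.2, 0.5, -0.4]
gripper_width: 0.956
gripper_force: 0.0
```

```bash
python3 - <<'E'
from h import *
p,R=mean_state()
c=imaging.capture("wrist");cv2.imwrite("pics/w9.png",c["frame"])
for o in models.cut_out(c,"eyepiece")[:3]:
    m=o["region"];print(o["confidence"],np.argwhere(m)[:,::-1].mean(0).round(1),c["frame"][m].mean(0).round())
for o in models.place_of(c,"eyepiece")[:3]:
    px=np.array(o["at"])*[640,400];print(o["confidence"],px.round(),onz(c,px,0).round(4))
# model fit: cylinder silhouette, r=.021,h=.04
from scipy.optimize import minimize
for o in models.cut_out(c,"eyepiece")[:2]:
    m=o["region"]
    t=np.linspace(0,2*np.pi,60);C=np.stack([.021*np.cos(t),.021*np.sin(t)],1)
    def cost(v):
        P=np.vstack([np.c_[C+v,0*t],np.c_[C*.95+v,0*t+.04]])
        h=cv2.convexHull(proj(c,P).astype(np.float32));s=np.zeros(m.shape,np.uint8)
        cv2.fillConvexPoly(s,np.round(h*16).astype(np.int32),1,shift=4);return 1-(s.astype(bool)&m).sum()/(s.astype(bool)|m).sum()
    px=np.argwhere(m)[:,::-1].mean(0);x0=onz(c,px,.02)[:2]
    f=minimize(cost,x0,method="Nelder-Mead",options=dict(initial_simplex=[x0,x0+[.006,0],x0+[0,.006]]));print("fit",f.x.round(4),f.fun)
d=imaging.capture("scene");look(d,["wedge","wedge_tray"])
E
```

```text
tcp [0.5405 0.269  0.2038] x_t ang 179.87 w 0.087 t 34.3833
0.97 [398.8  10.4] [160.  93.  61.]
0.84 [323.6  60.4] [68. 68. 70.]
0.77 [396.   0.] [0.379  0.3382 0.    ]
0.57 [323.  62.] [0.4329 0.2696 0.    ]
fit [0.3792 0.34  ] 0.03125
fit [0.4363 0.2701] 0.13336713995943206
    place 0.74 [265. 197.] [427.9 266.7]
    place 0.49 [335. 186.] [647.7 147. ]
wedge_tray conf 0.64 px [429. 266.] ctr (587.7 -296.4) size 52 x 85 long-axis dir 34.8 deg 
wedge_tray conf 0.52 px [334. 188.] ctr (638.8 137.7) size 58 x 119 long-axis dir 175.3 deg 
    place 0.46 [333. 187.] [636.7 149.4]
```

Emit:
apply_moves --moves '[[[0.0353,0.0003,0],0],[[0.0353,0.0003,0],0],[[0.0353,0.0003,0],0],[[0,0,0.04],0],[[0,0,0.04],0]]'

```text
time_s: 35.25
tcp_pos: [0.4343, 0.2727, 0.1268]
ee_rot: [[-1.0, -0.002, 0.007], [-0.002, 1.0, 0.007], [-0.007, 0.007, -1.0]]
wrist_force: [0.0, -0.4, -0.6]
gripper_width: 1.002
gripper_force: 0.0
```

Emit:
apply_moves --moves '[[[0,0,0.03],0],[[0,0,0],0],[[0,0,0],0],[[0,0,0],0]]'

```text
time_s: 35.58
tcp_pos: [0.4355, 0.2719, 0.0958]
ee_rot: [[-1.0, 0.0, 0.003], [0.0, 1.0, 0.002], [-0.003, 0.002, -1.0]]
wrist_force: [-0.0, -0.4, 0.4]
gripper_width: 0.996
gripper_force: 0.0
```

```bash
python3 - <<'E'
from h import *
p,R=mean_state();go(p,R,[.4345,.2698,.012])
E
```

```text
tcp [0.4352 0.2718 0.0959] x_t ang 179.96 w 0.087 t 35.8833
tool shift [ 0.001  -0.0022  0.0839]
```

Emit:
apply_moves --moves '[[[0.0005,-0.002,0.03],0],[[0,0,0.03],0],[[0,0,0.023],0],[[0,0,0],0],[[0,0,0],0]]'

```text
time_s: 36.3
tcp_pos: [0.4336, 0.2685, 0.0108]
ee_rot: [[-1.0, 0.001, -0.001], [0.001, 1.0, -0.002], [0.001, -0.002, -1.0]]
wrist_force: [0.5, 0.1, 0.3]
gripper_width: 0.999
gripper_force: 0.0
```

Emit:
apply_moves --moves '[[[0,0,0],0],[[0,0,0],0],[[0,0,0],0],[[0,0,0],0],[[0,0,0],0]]' --hand 0.03

```text
time_s: 36.72
tcp_pos: [0.434, 0.2692, 0.0119]
ee_rot: [[-1.0, 0.001, 0.001], [0.001, 1.0, 0.001], [-0.001, 0.001, -1.0]]
wrist_force: [-0.3, -0.0, 0.4]
gripper_width: 0.704
gripper_force: 0.0
```

Emit:
apply_moves --moves '[[[0,0,0],0],[[0,0,0],0],[[0,0,0],0],[[0,0,0],0],[[0,0,0],0]]'

```text
time_s: 37.13
tcp_pos: [0.4338, 0.269, 0.0111]
ee_rot: [[-1.0, 0.001, 0.0], [0.001, 1.0, 0.0], [-0.0, 0.0, -1.0]]
wrist_force: [0.2, -0.3, 0.4]
gripper_width: 0.44
gripper_force: 30.0
```

```bash
python3 - <<'E'
from h import *
p,R=mean_state();print(r.sense()["gripper_force"],r.sense()["wrist_force"])
E
```

```text
tcp [0.4338 0.2689 0.0111] x_t ang 179.96 w 0.038 t 37.4333
29.971594646922313 [-0.2630978   0.3645259   1.06665507]
```

Eyepiece held (38 mm, at its waist). Lifting and carrying it to the dish.

Emit:
apply_moves --moves '[[[0,0,-0.02],0],[[0,0,-0.04],0],[[0,0,-0.04],0],[[-0.0172,-0.0339,0],0],[[-0.0172,-0.0339,0],0]]'

```text
time_s: 37.85
tcp_pos: [0.4693, 0.2026, 0.1139]
ee_rot: [[-1.0, -0.004, 0.005], [-0.004, 1.0, 0.004], [-0.005, 0.004, -1.0]]
wrist_force: [-0.1, 0.2, -1.4]
gripper_width: 0.438
gripper_force: 29.9
```

Emit:
apply_moves --moves '[[[-0.0172,-0.0339,0],0],[[-0.0172,-0.0339,0],0],[[-0.0172,-0.0339,0],0],[[-0.0172,-0.0339,0],0],[[-0.0172,-0.0339,0],0]]'

```text
time_s: 38.27
tcp_pos: [0.5539, 0.0295, 0.1107]
ee_rot: [[-1.0, 0.001, -0.001], [0.001, 1.0, -0.0], [0.001, -0.0, -1.0]]
wrist_force: [0.4, 0.6, -0.3]
gripper_width: 0.439
gripper_force: 29.9
```

Emit:
apply_moves --moves '[[[-0.0172,-0.0339,0],0],[[-0.0172,-0.0339,0],0],[[-0.0172,-0.0339,0],0],[[-0.0172,-0.0339,0],0],[[-0.0172,-0.0339,0],0]]'

```text
time_s: 38.68
tcp_pos: [0.6397, -0.1401, 0.1103]
ee_rot: [[-1.0, 0.001, -0.002], [0.001, 1.0, 0.0], [0.002, 0.0, -1.0]]
wrist_force: [-0.3, 0.9, -1.8]
gripper_width: 0.442
gripper_force: 29.9
```

Emit:
apply_moves --moves '[[[0,0,0.03],0],[[0,0,0.03],0],[[0,0,0],0],[[0,0,0],0]]'

```text
time_s: 39.02
tcp_pos: [0.6379, -0.1385, 0.0489]
ee_rot: [[-1.0, 0.001, -0.006], [0.001, 1.0, -0.0], [0.006, -0.0, -1.0]]
wrist_force: [1.0, 0.4, -0.5]
gripper_width: 0.442
gripper_force: 29.9
```

```bash
python3 - <<'E'
from h import *
p,R=mean_state();go(p,R,[.641,-.138,.0146]);print(r.sense()["gripper_force"])
E
```

```text
tcp [ 0.6407 -0.1379  0.0528] x_t ang -179.98 w 0.038 t 39.3167
tool shift [-0.0002 -0.0001  0.0382]
29.917884731985396
```

Emit:
apply_moves --moves '[[[0,0,0.015],0],[[0,0,0.012],0],[[0,0,0.006],0],[[0,0,0],0],[[0,0,0],0]]'

```text
time_s: 39.73
tcp_pos: [0.6396, -0.1382, 0.0177]
ee_rot: [[-1.0, 0.001, -0.001], [0.001, 1.0, -0.0], [0.001, -0.0, -1.0]]
wrist_force: [-0.5, 1.3, -1.0]
gripper_width: 0.438
gripper_force: 29.9
```

```bash
python3 - <<'E'
from h import *
p,R=mean_state();go(p,R,[.641,-.138,.0146]);print(r.sense()["wrist_force"])
c=imaging.capture("scene");d=imaging.capture("side")
for k in(c,d):
  for t in["eyepiece","loupe_dish"]:
    for o in models.place_of(k,t)[:2]:
      px=np.array(o["at"])*[640,400];print(t,round(o["confidence"],2),px.round(),onz(k,px,.003 if t[0]=="l" else .007).round(3))
E
```

```text
tcp [ 0.6402 -0.1382  0.0186] x_t ang 179.96 w 0.038 t 40.0333
tool shift [-0.0008  0.0002  0.004 ]
[ 0.35579608 -0.01706725 -0.18164187]
eyepiece 0.73 [240. 193.] [0.369 0.332 0.007]
eyepiece 0.43 [397. 227.] [ 0.644 -0.131  0.007]
loupe_dish 0.61 [400. 228.] [ 0.65  -0.141  0.003]
eyepiece 0.86 [314. 262.] [0.366 0.349 0.007]
eyepiece 0.53 [333. 190.] [ 0.623 -0.131  0.007]
loupe_dish 0.45 [332. 193.] [ 0.617 -0.119  0.003]
loupe_dish 0.17 [309. 197.] [ 0.658 -0.029  0.003]
```

Emit:
apply_moves --moves '[[[-0.001,0,0.002],0],[[0,0,0.0018],0],[[0,0,0],0],[[0,0,0],0],[[0,0,0],0]]'

```text
time_s: 40.75
tcp_pos: [0.6408, -0.1382, 0.0142]
ee_rot: [[-1.0, 0.001, 0.0], [0.001, 1.0, 0.0], [-0.0, 0.0, -1.0]]
wrist_force: [0.6, -0.4, -1.0]
gripper_width: 0.443
gripper_force: 29.9
```

```bash
python3 - <<'E'
from h import *
p,R=mean_state();print(r.sense()["wrist_force"])
E
```

```text
tcp [ 0.6407 -0.1382  0.0142] x_t ang 179.95 w 0.038 t 41.05
[-0.61697133 -0.02539326 -0.40642796]
```

Emit:
apply_moves --moves '[[[0,0,0],0],[[0,0,0],0],[[0,0,0],0],[[0,0,0],0],[[0,0,0],0]]' --hand 0.062

```text
time_s: 41.47
tcp_pos: [0.6407, -0.1382, 0.0143]
ee_rot: [[-1.0, 0.001, 0.0], [0.001, 1.0, -0.0], [-0.0, -0.0, -1.0]]
wrist_force: [-0.4, -0.3, 0.5]
gripper_width: 0.685
gripper_force: 0.0
```

Emit:
apply_moves --moves '[[[0,0,-0.01],0],[[0,0,-0.03],0],[[0,0,-0.04],0],[[0,0,-0.04],0],[[0,0,-0.04],0]]'

```text
time_s: 41.88
tcp_pos: [0.6404, -0.1383, 0.1769]
ee_rot: [[-1.0, 0.001, 0.0], [0.001, 1.0, -0.0], [-0.0, -0.0, -1.0]]
wrist_force: [0.7, -0.1, -0.7]
gripper_width: 0.708
gripper_force: 0.0
```

Emit:
apply_moves --moves '[[[0,0.02,-0.035],0],[[0,0.02,-0.035],0],[[0,0.02,-0.035],0],[[0,0.02,-0.035],0],[[0,0.02,-0.035],0]]'

```text
time_s: 42.3
tcp_pos: [0.64, -0.0375, 0.3524]
ee_rot: [[-1.0, 0.001, 0.001], [0.001, 1.0, 0.0], [-0.001, 0.0, -1.0]]
wrist_force: [0.5, -0.2, -0.5]
gripper_width: 0.714
gripper_force: 0.0
```

Emit:
apply_moves --moves '[[[0,0,0],0],[[0,0,0],0],[[0,0,0],0],[[0,0,0],0]]'

```text
time_s: 42.63
tcp_pos: [0.6401, -0.0386, 0.3479]
ee_rot: [[-1.0, 0.001, -0.003], [0.001, 1.0, -0.0], [0.003, -0.0, -1.0]]
wrist_force: [0.4, 0.3, -0.1]
gripper_width: 0.712
gripper_force: 0.0
```

```bash
python3 - <<'E'
from h import *
p,R=mean_state()
c=imaging.capture("scene");d=imaging.capture("side")
a=cv2.resize(c["frame"][135:300,225:460],None,fx=3.2,fy=3.2,interpolation=cv2.INTER_CUBIC)[:,:752]
cv2.imwrite("pics/f.png",a);print(a.shape)
E
```

```text
tcp [ 0.6405 -0.0388  0.348 ] x_t ang 179.90 w 0.062 t 42.9333
(528, 752, 3)
```

View pics/f.png

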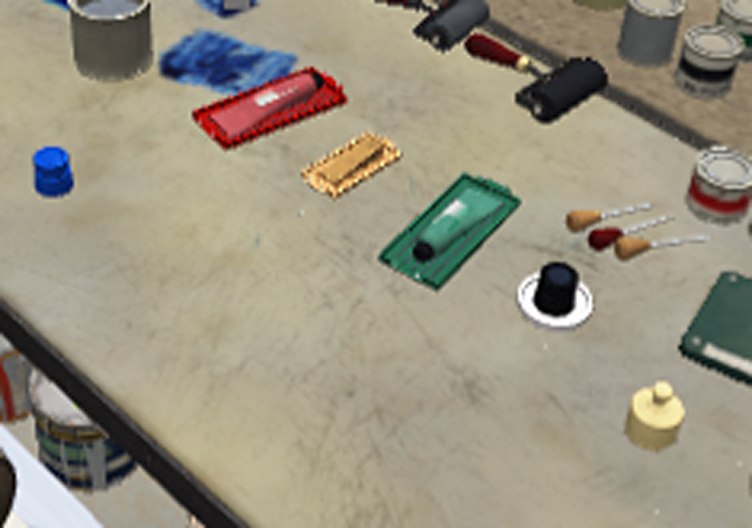

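All four things sit in their own trays: red (270,105), wedge (350,165), green (450,228), black eyepiece upright in the dish (556,290). The weight (655,415) and the can (112,40) show no sign of being disturbed. Handing in.

```bash
python3 -c "
from station import r
print(r.finish_job())"
```

```text
the job is handed in; nothing more can be done
None
```

I handed the job in at about 43 s: the red tube, green tube, wedge and black eyepiece went, in that order, into their own trays, and the final picture shows each one in place, with the brass weight and open can left alone.

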